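Close the sample case and hold its cam lock level

ROBOT

A 6-joint arm with a two-finger parallel gripper is mounted at the origin on the work surface. World frame = base frame: x ahead of the robot, y to its left, z up, the work surface at z = 0. Lengths are in mm, angles in rad, forces in N, time in s.
With the tool pointing down it reaches from about 350 to 875 mm from the base axis. Payload 4.2 kg.
Tool frame: the origin (TCP) lies between the finger pads; the fingertips stand 25 mm ahead of it and the grasp point (between the pads) lies 6 mm ahead of it; z points along the fingers, y is the line along which they close (so a half turn about z gives the same grasp; the last joint's range is limited). The gripper opens to 85 mm and grips with 20 to 120 N. Pads are 22 mm wide; open, the fingers measure 114 mm over their backs; the gripper's body (76 mm by 85 mm) begins 54 mm behind the grasp point. The pads swing forward as they close: fully open they stand 13 mm farther back than shut.
Start: joints at [1.551, 0.385, 0.008, 0, -1.194, -0.259], TCP at [171.969, 600.854, 256.312] pointing down, gripper open.
Joint ranges: [-3.14, 3.14], [-1.21, 2.06], [-1.07, 1.41], [-3.16, 2.05], [-2.99, -0.16], [-3.1, 3.1]. Speed limits (rad/s): [2.79, 2.79, 3.14, 3.14, 3.14, 3.14].

INTERFACE

Orientations are given as a unit quaternion [x, y, z, w].
In Python, from bench import arm gives the robot as it stands.
- The arm moves only by the shell command python3 -m pendant 'ROWS'. ROWS is JSON, a list of rows, each a list of 7 numbers: the shift along the tool's x, y, z in m, then the turn, a rotation vector about the tool's x, y, z in degrees, then the finger opening in m, from 0 to 0.0854. In form: [[x, y, z, wx, wy, wz, fingers], ...]. A call has 1 to 12 rows; each row shifts and turns the commanded pose from where the row before left it, along the tool's axes as they then stand; what a row does not reach is not made up. A row lasts 1/10 s, in which the tool goes at most 50 mm and 8.59 degrees, less where a joint would pass 70% of its speed; a pose out of reach is approached as far as the arm can. A call is refused whole if a number of a shift passes 0.05 or a number of a turn 8.59, either way. A call with a gripper value outside its range is refused whole. The fingers move at their own pace and stop on an object; the grip force is fixed at half the most. Time passes only in rows, so rows that do not move let the fingers close. It gives the time, the measured TCP pose, the force, the opening and the grip force at its end, in the units of the state.
- arm.read_state(): the state, without advancing time (a new reading comes with each control period).
- arm.get_image(name): name is "side" or "top"; returns a dict with "image" (400x640x3 uint8, red, green, blue), "fx", "fy", "cx", "cy" (pixels), "xyz" and "rotation" of the camera in the world. Camera axes: x right, y down, z forward; pixel columns grow to the right and rows downward; lengths in mm; the calibration is good to about 2 mm. A picture is of the moment at which its call begins. There is no depth.
- arm.job_done(): hands the job in; it is judged then, once.
The state is a dict: "clock": time; "joints": joint angles; "joint_vel": joint speeds; "joint_efforts": joint torques, N m; "position": TCP position; "ee_rot": TCP orientation; "contact_force": force on the tool from outside, world axes, zero at the start; "wrist_torque": the same for the moment, N m; "gripper_width": finger opening in mm; "grasp_force": force on a finger pad.
Only numpy, scipy, OpenCV 4.12 (cv2) and the standard library are available. Lean on these libraries where they do the work, as an engineer would, in place of code of your own. Each camera call takes 0.05 s, during which the arm holds its last target. There are 200 camera calls.

TASK

Lift the black lid off the rubber mat by its bar handle and set it down gently, square on the open sample case so that it seats flush all round; do not drop it on. Then let go of the lid and, with the gripper's fingers, press the sprung chrome lock lever on the side of the case down until it is level, not well past level, and keep it there: the program finishes while still holding the lever level. Leave everything else on the cabinet top where it is.

Things in the scene. Friction and masses are not known exactly. Their poses are not given: they have to be found in the camera images.
- case: fixed black open-topped sample case, 120 mm (x) by 150 mm (y), rim 55 mm above the cabinet top, walls 6 mm (mouth 108 x 138 mm); contents below 27 mm. Origin at the centre of its underside. The chrome lock lever is in the middle of its -y side between two dark cheeks (32 mm wide over both, standing 31.5 mm out, 51 mm high). Yaw within 0.35 rad of zero
- lid: loose black lid, 0.2 to 0.45 kg, lying right side up on the mat. Origin at the centre of its underside. Stepped plug 96 x 126 mm (x by y) from z 0 to 4 mm, 102 x 132 mm from z 4 to 10 mm: 3 mm to spare each side in the mouth; above it the plate 124 x 154 mm, z 10 to 18 mm, that rests on the rim. Seated, its origin is 45 mm above the case's, axes along the case's, either way round
- lid_handle (a point): top centre of the aluminium bar handle on the lid: bar 60 mm long along the lid's x, 16 mm wide along its y, over the lid's centre, from 18 to 52 mm above the lid's origin (this point at 52 mm)
- mat: fixed grey rubber mat block, 150 mm (x) by 180 mm (y), 12 mm thick, origin at the centre of its underside; the lid lies on it
- cam_lever (a joint): angle of the chrome lock lever, rad: 0 at rest (handle end raised 0.6 rad above level), 0.6 when level, 0.95 at its lower stop; grows as the handle end is pressed down. A spring returns it to 0; at the pad it takes about 4 N to start and 8 N when level
- lever_pad (a point): point on the top face of the lever's pad, 75 mm from the hinge; moves with the lever. Pad 28 mm wide along the case's x, reaching 58 to 102 mm from the hinge. With the lever level this point is 50 mm above the cabinet top and 165 mm from the case's origin along the case's -y. y axis: along the lever to the hinge; z axis: out of the top face
- lever_hinge (a point): fixed point on the hinge line of the lever, which runs along the case's x: 90 mm from the case's origin along its -y, 45 mm above the cabinet top
- tweezer: stainless tweezer, 146 x 12 x 8 mm, lying flat along its own x; origin at the middle of its underside; leave alone
- cup: clear polycarbonate stone cup, 50 mm wide, 40 mm high, standing; origin at the centre of its underside; leave alone
- probe: matte graphite pencil-sized probe, 148 mm long, 8 mm thick, lying along its own x; origin at the middle of its underside; leave alone
- loupe: folded steel loupe, 26 mm wide, 59 mm long, 18 mm high; origin under the centre of the lens; leave alone
- pocket_scale: flat grey pocket scale, 80 x 125 x 21 mm; origin at the centre of its underside; leave alone
- sort_tray: low white sorting tray, 100 x 75 x 18 mm; origin at the centre of its underside; leave alone
- jar: small glass jar with a steel cap, 44 mm wide, 55 mm high; origin at the centre of its underside; leave alone
Mind the look-alikes: they are no part of the job. Leave any purple look-alike of the lid alone.

How it is judged (in metres and radians):
On the way, in this order (a step that is already met when the one before it is completed fails the run):
1. the lid sits flush and square on the case, let go (z of lid in the frame of case between 0.042 and 0.048 m and horizontal distance between lid and case below 0.006 m and angle between the x axis of lid and the x axis of case, either way round below 0.09 rad and angle between lid's own z axis and vertical below 0.035 rad and contact force between the fingers and lid below 0.1 N), for 0.2 s.
2. the fingers hold the lever level, with the lid still seated (z of lid in the frame of case between 0.042 and 0.048 m and horizontal distance between lid and case below 0.006 m and angle between the x axis of lid and the x axis of case, either way round below 0.09 rad and angle between lid's own z axis and vertical below 0.035 rad and value of joint cam_lever between 0.48 and 0.72 rad and contact force between the fingers and cam_lever above 2 N), for 0.5 s.
At the end, for the whole second after the job is handed in: The lid sits on the case within 6 mm and 0.09 rad, its plate within 3 mm of the rim and not tilted, and the robot does not touch it; the gripper's fingers still press the lever with more than 2 N and hold it within 0.12 rad of level (joint 0.48 to 0.72), still, through the last second (all of step 2 and contact force between the arm and lid below 0.5 N and velocity of joint cam_lever between -0.15 and 0.15 rad/s); the arm keeps its last pose, push and grip.
It fails at once if the lever is pushed far past level (joint over 0.85) (value of joint cam_lever above 0.85 rad).
It fails at once if the lid is let go more than 20 mm above its seat over the case (horizontal distance between lid and case below 0.08 m and z of lid in the frame of case above 0.065 m and contact force between the fingers and lid below 0.05 N).
It fails at once if something else on the cabinet top is moved more than 25 mm (distance of any of tweezer, cup, probe, loupe, pocket_scale, sort_tray, jar from where it was at the start of the episode above 0.025 m).
It also fails if it takes over 54 s, if anything falls off the work surface, if the arm or the gripper's body presses on something with over 40 N, if the wrist force passes 120 N, or if a joint passes its speed limit or range.

## Working session

There is one attempt and no reset: what is moved stays moved. The work goes in short steps, Python scripts to look and compute and a shell command to move; the robot and the scene stay as the last step left them, time stands still between calls to the robot, and variables do not carry over. Pictures are saved under pics/ and viewed, at most 10 in all, crops included, and the job is handed in when it is done.

```bash
mkdir -p pics; python3 - <<'E'
from bench import arm
import cv2
s=arm.read_state(); print(s)
for n in("top","side"):
    d=arm.get_image(n); cv2.imwrite(f"pics/{n}0.png",d["image"][:,:,::-1]); print({k:v for k,v in d.items() if k!="image"})
E
```

```text
{'clock': 0.0, 'joints': array([ 1.55061467e+00,  3.85574666e-01,  6.60484625e-03, -5.07762920e-04,
       -1.19398602e+00, -2.58582323e-01]), 'joint_vel': array([-3.84396130e-04,  9.40989116e-05, -1.46632069e-04,  4.63871565e-04,
        1.86532366e-03,  1.33961635e-03]), 'joint_efforts': array([ 3.24326093e-04, -3.92286694e+01,  1.88403279e+01,  4.18608114e+00,
       -4.68946091e-03, -2.16077694e-06]), 'position': array([171.82169064, 600.36184214, 255.20107529]), 'ee_rot': array([ 9.90288423e-01, -1.39023802e-01, -1.05891959e-04,  1.10015359e-03]), 'contact_force': array([-0.03056682, -0.42331026,  0.02398264]), 'wrist_torque': array([ 0.00366266,  0.03135001, -0.00054399]), 'grasp_force': 0.0, 'gripper_width': 85.75757222850007}
{'fx': 365.9940442891107, 'fy': 365.9940442891107, 'cx': 329.2690515683432, 'cy': 204.39403815605715, 'xyz': array([ 263.26215114,   61.75061649, 1051.17250974]), 'rotation': array([-0.68822315,  0.71818967, -0.07443309,  0.07079693])}
{'fx': 408.2833463412284, 'fy': 408.2833463412284, 'cx': 319.65044753858325, 'cy': 204.5639604852351, 'xyz': array([  59.05766993, -610.2926495 ,  708.53146542]), 'rotation': array([ 0.86806953, -0.25747373,  0.1145551 , -0.40870491])}
```

View pics/top0.png

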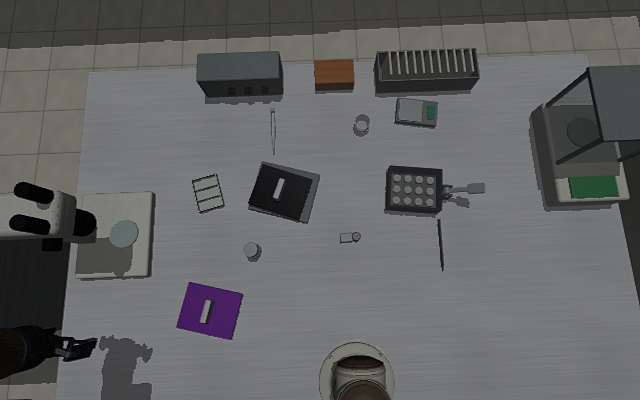

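View pics/side0.png

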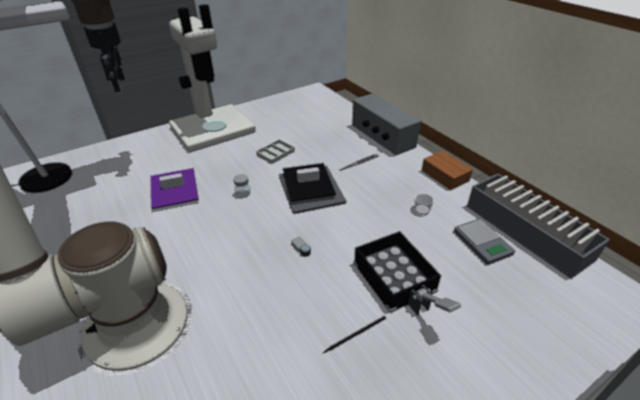

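Candidates for the lid: the black lid on its grey mat at top (284,190), with bar handle at (278,189), and the purple look-alike at (210,310). Candidates for the case: the open black case with lever at (413,190), and the rack at (427,70). I choose the black lid and the case with the chrome lever at (475,188). I'll check them in one close crop.

```bash
python3 - <<'E'
import cv2,numpy as np
a=cv2.imread("pics/top0.png");b=cv2.imread("pics/side0.png")
f=lambda i,x,y,w,h,k:cv2.resize(i[y:y+h,x:x+w],None,fx=k,fy=k,interpolation=cv2.INTER_CUBIC)
A=f(a,240,150,80,75,4.);B=f(a,375,152,120,75,4.);C=f(b,265,150,100,75,4);D=f(b,350,225,100,75,4)
out=np.zeros((600,800,3),np.uint8);out[:300,:320]=A;out[:300,320:800]=B;out[300:,:400]=C;out[300:,400:]=D
out=np.clip(out.astype(float)*1.6,0,255).astype(np.uint8)
cv2.imwrite("pics/crop.png",out)
E
```

```text
(no output)
```

View pics/crop.png

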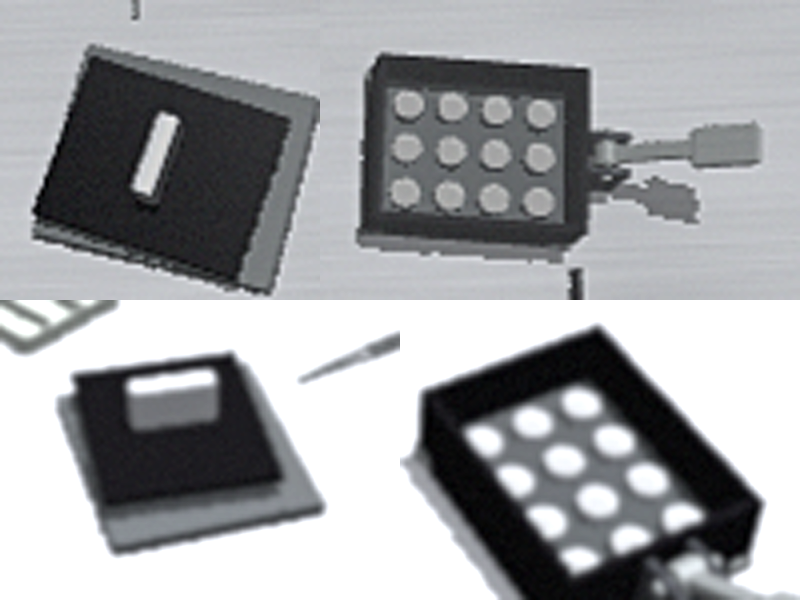

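The crop confirms the choice: black lid with bar handle (handle centre at about (279,188) in top), and case with chrome lever on its -y side. Next I fit the poses by silhouette in both views.

```bash
cat > fit.py <<'E'
import cv2,numpy as np
from scipy.optimize import minimize
from scipy.spatial.transform import Rotation as R
def proj(c,P):
    q=R.from_quat(c["rotation"]).inv().apply(np.asarray(P,float)-c["xyz"])
    return np.c_[c["fx"]*q[:,0]/q[:,2]+c["cx"],c["fy"]*q[:,1]/q[:,2]+c["cy"]]
def box(x,y,z0,z1,cx=0,cy=0): return np.array([[cx+i*x/2,cy+j*y/2,k] for i in(-1,1) for j in(-1,1) for k in(z0,z1)])
def place(P,x,y,z,yaw): return R.from_euler("z",yaw).apply(P)+[x,y,z]
S=8
def render(c,boxes,pose,roi):
    x0,y0,w,h=roi; m=np.zeros((h*S,w*S),np.uint8)
    for b in boxes:
        p=(proj(c,place(b,*pose))-[x0,y0]+.5)*S-.5
        cv2.fillConvexPoly(m,cv2.convexHull(np.round(p).astype(np.int32)),255)
    return cv2.resize(m,(w,h),interpolation=cv2.INTER_AREA)/255.
def softmask(img,roi,fg,bg):
    x0,y0,w,h=roi; g=img[y0:y0+h,x0:x0+w].max(2).astype(float)
    return g
def fit(obs,boxes,z,p0,ign=None):
    # obs: list of (cam,roi,mask)
    W=[1-render(c,ign,(p0[0],p0[1],z,p0[2]),r) if ign else 1 for c,r,m in obs]
    f=lambda p:sum((w*(render(c,boxes,(p[0],p[1],z,p[2]/100),r)-m)**2).sum() for (c,r,m),w in zip(obs,W))
    s=[p0[0],p0[1],p0[2]*100]
    for d in(15,4,1.5):
        o=minimize(f,s,method="Nelder-Mead",options=dict(initial_simplex=np.array([s]+[np.array(s)+d*e for e in np.eye(3)]),xatol=.02,fatol=.01)); s=o.x
    return np.array([s[0],s[1],s[2]/100]),o.fun
def mask(im,roi,thr,seed):
    x0,y0,w,h=roi; g=im[y0:y0+h,x0:x0+w].max(2)
    b=(g<thr).astype(np.uint8); n,l,st,_=cv2.connectedComponentsWithStats(b,connectivity=4)
    k=1+np.argmax(st[1:,4]); b=(l==k).astype(np.uint8)
    cs,_=cv2.findContours(b,cv2.RETR_EXTERNAL,cv2.CHAIN_APPROX_NONE); o=np.zeros((h,w),np.uint8); cv2.drawContours(o,cs,-1,1,-1); return o.astype(float)
CASE=[box(120,150,0,55)]; CIGN=[box(50,130,0,115,0,-139)]
LID=[box(124,154,10,18),box(60,16,18,52)]
E
python3 - <<'E'
from fit import *
from bench import arm
cams={n:arm.get_image(n) for n in("top","side")}
np.save("cams.npy",cams,allow_pickle=True)
def ray(c,u,v,z):
    d=R.from_quat(c["rotation"]).apply([(u-c["cx"])/c["fx"],(v-c["cy"])/c["fy"],1]);return c["xyz"]+d*(z-c["xyz"][2])/d[2]
T=cams["top"];Sd=cams["side"]
h=ray(T,279,188,64);k=ray(T,413,189,55);pd=ray(T,475,188,92);print(h,k,pd)
for nm,rois,thr,bx,z,p0,ig in(("case",((375,155,90,75),(345,225,105,90)),50,CASE,0,[k[0],k[1],-.08],CIGN),
                        ("lid",((240,150,85,80),(270,155,85,65)),30,LID,12,[h[0],h[1],-.25],None)):
    ob=[(c,r,mask(c["image"],r,thr,0)) for c,r in zip((T,Sd),rois)]
    for sel in(ob,ob[:1],ob[1:]): print(nm,[o[2].sum() for o in sel],*fit(sel,bx,z,p0,ig))
    for (c,r,m) in ob: print(np.unique(np.digitize(c["image"][r[1]:r[1]+r[3],r[0]:r[0]+r[2]].max(2),range(0,260,10)),return_counts=True)[1][:14])
for n,p in(("tweezer",(273,131)),("cup",(361,125)),("probe",(441,244)),("loupe",(350,238)),("scale",(416,112)),("jar",(252,251)),("tray",(208,193))): print(n,ray(T,*p,10).round())
E
```

```text
[521.61044284 189.89384995  64.        ] [ 505.10341291 -184.47229408   55.        ] [ 491.77753962 -343.0628566    92.        ]
case [np.float64(2534.0), np.float64(4087.0)] [ 5.11094611e+02 -1.92691377e+02 -1.17193123e-01] 301.598273846409
case [np.float64(2534.0)] [ 5.10214825e+02 -1.91011873e+02 -1.08244361e-01] 34.28926720492118
case [np.float64(4087.0)] [ 5.13360026e+02 -1.97666932e+02 -1.11172259e-01] 139.87362628250068
[  89  881  260  119  627  473  185   77  355  293 3250  141]
[1412  476  312  170  143  147  203  546  223  206  309  204  193  143]
lid [np.float64(1979.0), np.float64(1017.0)] [ 5.21548873e+02  1.92150500e+02 -3.59505223e-01] 819.3044521337947
lid [np.float64(1979.0)] [ 5.21239167e+02  1.92336885e+02 -3.54642892e-01] 289.7963860053826
lid [np.float64(1017.0)] [ 5.23558621e+02  1.91036513e+02 -3.82195259e-01] 525.8571164936563
[  13  194 1595  368  110   57  118  455  144   17   26   92 3392  215]
[343 688  92 128 150 114 253 188 272  56  73  66  57  53]
tweezer [715. 212.  10.]
cup [723. -55.  10.]
probe [ 352. -261.   10.]
loupe [380.  -3.  10.]
scale [ 758. -227.   10.]
jar [355. 276.  10.]
tray [529. 405.  10.]
```

```bash
python3 - <<'E'
from fit import *
cams=np.load("cams.npy",allow_pickle=True).item();T=cams["top"];Sd=cams["side"]
for nm,rois,thrs,bx,z,p0,ig in(("case",((375,155,90,75),(345,225,105,90)),((50,60),(20,30,45)),CASE,0,[511,-192,-.11],CIGN),
                        ("lid",((240,150,85,80),(270,155,85,65)),((36,42,48),(45,60,75)),LID,12,[521.5,192,-.28],None)):
    for c,r,ts in zip((T,Sd),rois,thrs):
        for t in ts:
            m=mask(c["image"],r,t,0); p,f=fit([(c,r,m)],bx,z,p0,ig); print(nm,r,t,m.sum(),p.round(3),round(f))
# handle corners
top=np.array([[160,111],[181,116],[155,197],[132,193]])/4+[240,150]-.375
def ray(c,u,v,z):
    d=R.from_quat(c["rotation"]).apply([(u-c["cx"])/c["fx"],(v-c["cy"])/c["fy"],1]);return c["xyz"]+d*(z-c["xyz"][2])/d[2]
q=np.array([ray(T,*p,64) for p in top]);print(q.round(1),q.mean(0)); e=(q[0]+q[1]-q[2]-q[3]);print(np.arctan2(e[1],e[0]))
s=np.array([[127,373],[217,371],[217,389],[129,392]])/4+[265,75]-.375
q=np.array([ray(Sd,*p,64) for p in s]);print(q.round(1),q.mean(0))
E
```

```text
case (375, 155, 90, 75) 50 2534.0 [ 5.10051e+02 -1.90998e+02 -1.09000e-01] 36
case (375, 155, 90, 75) 60 2605.0 [ 5.09919e+02 -1.90240e+02 -1.15000e-01] 18
case (345, 225, 105, 90) 20 3664.0 [ 5.15465e+02 -1.99132e+02 -1.12000e-01] 238
case (345, 225, 105, 90) 30 3896.0 [ 5.14600e+02 -1.98477e+02 -1.11000e-01] 203
case (345, 225, 105, 90) 45 4042.0 [ 5.14199e+02 -1.97764e+02 -1.09000e-01] 162
lid (240, 150, 85, 80) 36 2262.0 [ 5.20949e+02  1.91979e+02 -3.63000e-01] 43
lid (240, 150, 85, 80) 42 2336.0 [ 5.20753e+02  1.92033e+02 -3.54000e-01] 72
lid (240, 150, 85, 80) 48 2375.0 [ 5.20025e+02  1.92030e+02 -3.54000e-01] 75
lid (270, 155, 85, 65) 45 1488.0 [ 5.22012e+02  1.87508e+02 -3.71000e-01] 72
lid (270, 155, 85, 65) 60 1614.0 [ 5.20021e+02  1.83675e+02 -3.59000e-01] 36
lid (270, 155, 85, 65) 75 1707.0 [ 5.18474e+02  1.81358e+02 -3.67000e-01] 93
[[552.2 187.7  64. ]
 [548.  173.1  64. ]
 [490.7 192.1  64. ]
 [494.2 207.9  64. ]] [521.25724513 190.19382327  64.        ]
-0.32780411024143286
[[503.6 214.5  64. ]
 [556.8 181.9  64. ]
 [545.2 163.8  64. ]
 [493.3 194.1  64. ]] [524.75069405 188.56095853  64.        ]
```

```bash
cat > go.py <<'E'
import sys,numpy as np
from bench import arm
from scipy.spatial.transform import Rotation as R
def rem(x,y,z,yaw,tilt=0):
    s=arm.read_state(); r=R.from_quat(s["ee_rot"]); t=R.from_euler("z",yaw)*R.from_euler("x",np.pi)
    d=r.inv().apply(np.array([x,y,z])-s["position"]); w=(r.inv()*t).as_rotvec(degrees=True)
    print("shift mm (tool now)",d.round(1),"turn deg",w.round(2),"pos",s["position"].round(1),"yaw",np.round((r*R.from_euler("x",np.pi).inv()).as_euler("zyx"),4),"F",s["contact_force"].round(1),"w",round(s["gripper_width"],1),"g",round(s["grasp_force"],1),"t",s["clock"],"j6",s["joints"][5].round(2))
if __name__=="__main__": rem(*map(float,sys.argv[1:]))
E
python3 -m pendant '[[0.034,0.0227,0,0,0,0,0.085],[0.034,0.0227,0,0,0,0,0.085],[0.034,0.0227,0,0,0,0,0.085],[0.034,0.0227,0,0,0,0,0.085],[0.034,0.0227,0,0,0,0,0.085],[0.034,0.0227,0,0,0,0,0.085],[0.034,0.0227,0,0,0,0,0.085],[0.034,0.0227,0,0,0,0,0.085],[0.034,0.0227,0,0,0,0,0.085],[0.034,0.0227,0,0,0,0,0.085],[0.034,0.0227,0,0,0,0,0.085],[0.034,0.0227,0,0,0,0,0.085]]'
python3 go.py 521 190.5 150 -0.355
```

```text
clock: 1.4
position: [490.0, 225.2, 256.3]
ee_rot: [0.99, -0.139, -0.0, -0.0]
contact_force: [0.3, 0.4, 0.7]
gripper_width: 85.4
grasp_force: 0.0
shift mm (tool now) [ 39.4  24.9 106.3] turn deg [-0.01  0.    4.37] pos [490.  225.2 256.3] yaw [-2.787e-01  0.000e+00  1.000e-04] F [0.3 0.4 0.7] w 85.4 g 0.0 t 1.4 j6 0.56
```

```bash

python3 -m pendant '[[0.020,0.0125,0.03,0,0,0,0.085],[0.0195,0.0125,0.03,0,0,0,0.085],[0,0,0.03,0,0,4.4,0.085],[0,0,0.02,0,0,0,0.085],[0,0,0,0,0,0,0.085],[0,0,0,0,0,0,0.085]]'
python3 go.py 521 190.5 62 -0.355
python3 - <<'E'
from bench import arm
import cv2,numpy as np
o=np.zeros((360,800,3),np.uint8)
for i,(n,x,y) in enumerate((("top",235,145),("side",265,120))):
    d=arm.get_image(n)["image"][:,:,::-1]; o[:,i*400:i*400+400]=cv2.resize(d[y:y+90,x:x+100],None,fx=4,fy=4,interpolation=cv2.INTER_CUBIC)
cv2.imwrite("pics/above.png",np.clip(o*1.5,0,255))
E
```

```text
clock: 2.0
position: [520.7, 191.9, 146.7]
ee_rot: [0.984, -0.177, 0.0, 0.0]
contact_force: [0.4, 0.9, 0.3]
gripper_width: 85.1
grasp_force: 0.0
shift mm (tool now) [ 0.8  1.2 84.7] turn deg [ 0.02 -0.02  0.  ] pos [520.7 191.9 146.7] yaw [-3.55e-01 -3.00e-04 -4.00e-04] F [0.4 0.9 0.3] w 85.1 g 0.0 t 2.0 j6 0.57[ WARN:0@1.342] global loadsave.cpp:1063 imwrite_ Unsupported depth image for selected encoder is fallbacked to CV_8U.
```

View pics/above.png

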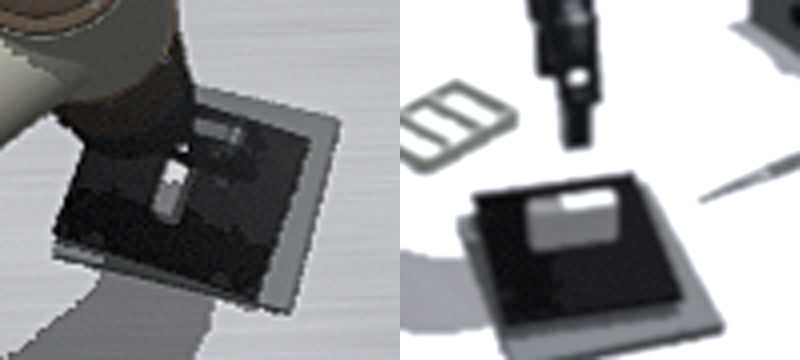

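The open fingers straddle the bar in yaw and position (bar at about (172,190) in the left crop; finger above it at (577,120) in the right). I'll go down and close.

```bash

python3 -m pendant '[[0.001,0.001,0.025,0,0,0,0.085],[0,0,0.025,0,0,0,0.085],[0,0,0.018,0,0,0,0.085],[0,0,0.010,0,0,0,0.085],[0,0,0.006,0,0,0,0.085],[0,0,0,0,0,0,0.085]]'
python3 go.py 521 190.5 62 -0.355
python3 -m pendant '[[0,0,0,0,0,0,0.05],[0,0,0,0,0,0,0.03],[0,0,0,0,0,0,0.01],[0,0,0,0,0,0,0],[0,0,0,0,0,0,0],[0,0,0,0,0,0,0],[0,0,0,0,0,0,0],[0,0,0,0,0,0,0]]'
python3 go.py 521 190.5 62 -0.355
```

```text
clock: 2.7
position: [521.2, 190.8, 62.6]
ee_rot: [0.984, -0.177, 0.0, -0.0]
contact_force: [1.0, -0.8, 0.3]
gripper_width: 84.9
grasp_force: 0.0
shift mm (tool now) [-0.1  0.3  0.6] turn deg [-0.02 -0.02 -0.01] pos [521.2 190.8  62.6] yaw [-3.552e-01 -4.000e-04  2.000e-04] F [ 1.  -0.8  0.3] w 84.9 g 0.0 t 2.7 j6 0.57
clock: 3.5
position: [521.4, 190.9, 62.9]
ee_rot: [0.984, -0.177, 0.001, -0.0]
contact_force: [0.3, 1.0, 5.0]
gripper_width: 14.9
grasp_force: 60.2
shift mm (tool now) [-0.2  0.5  0.9] turn deg [-0.06 -0.05 -0.01] pos [521.4 190.9  62.9] yaw [-0.3552 -0.0012  0.0007] F [0.3 1.  5. ] w 14.9 g 60.2 t 3.5 j6 0.57
```

```bash

python3 -m pendant '[[0,0,-0.005,0,0,0,0],[0,0,-0.01,0,0,0,0],[0,0,-0.02,0,0,0,0],[0,0,-0.03,0,0,0,0],[0,0,-0.03,0,0,0,0],[0,0,-0.02,0,0,0,0],[0,0,-0.015,0,0,0,0],[0,0,0,0,0,-3.5,0],[0,0,0,0,0,-3.5,0],[0,0,0,0,0,-3.5,0],[0,0,0,0,0,-3.4,0],[0,0,0,0,0,0,0]]'
python3 go.py 510 -190.6 180 -0.112
```

```text
clock: 4.7
position: [520.4, 190.1, 192.2]
ee_rot: [0.998, -0.057, -0.001, 0.0]
contact_force: [-0.4, 0.9, -1.9]
gripper_width: 15.0
grasp_force: 59.3
shift mm (tool now) [ 32.8 379.4  12.4] turn deg [ 0.03  0.06 -0.08] pos [520.4 190.1 192.2] yaw [-0.1135  0.0011 -0.0004] F [-0.4  0.9 -1.9] w 15.0 g 59.3 t 4.7 j6 0.81
```

```bash

python3 -m pendant '[[0.001,0.012,0,0,0,0,0],[0.003,0.025,0,0,0,0,0],[0.003,0.038,0,0,0,0,0],[0.003,0.04,0,0,0,0,0],[0.004,0.04,0,0,0,0,0],[0.004,0.04,0,0,0,0,0],[0.003,0.04,0,0,0,0,0],[0.003,0.04,0,0,0,0,0],[0.003,0.038,0,0,0,0,0],[0.003,0.035,0,0,0,0,0],[0.002,0.02,0,0,0,0,0],[0.001,0.011,0,0,0,0,0]]'
python3 -m pendant '[[0,0,0.012,0,0,0,0],[0,0,0,0,0,0,0],[0,0,0,0,0,0,0],[0,0,0,0,0,0,0]]'
python3 go.py 510 -190.6 180 -0.112
python3 - <<'E'
from bench import arm
import cv2,numpy as np
o=np.zeros((540,800,3),np.uint8);cams={}
for i,(n,x,y,k) in enumerate((("top",350,130,4),("side",330,160,4))):
    cams[n]=arm.get_image(n);d=cams[n]["image"][:,:,::-1]; o[:,i*400:i*400+400]=cv2.resize(d[y:y+135,x:x+100],None,fx=4,fy=4,interpolation=cv2.INTER_CUBIC)
np.save("cams2.npy",cams,allow_pickle=True)
cv2.imwrite("pics/hover.png",np.clip(o*1.8,0,255).astype(np.uint8))
E
```

```text
clock: 5.9
position: [510.0, -191.9, 192.2]
ee_rot: [0.998, -0.058, -0.0, -0.0]
contact_force: [-0.1, 0.9, -2.0]
gripper_width: 14.6
grasp_force: 59.3
clock: 6.3
position: [511.2, -188.9, 180.3]
ee_rot: [0.998, -0.056, -0.0, 0.0]
contact_force: [0.6, -0.1, -2.1]
gripper_width: 15.0
grasp_force: 59.2
shift mm (tool now) [-1.   1.8  0.3] turn deg [0.01 0.   0.03] pos [ 511.2 -188.9  180.3] yaw [-1.114e-01  0.000e+00 -1.000e-04] F [ 0.6 -0.1 -2.1] w 15.0 g 59.2 t 6.3 j6 1.52
```

View pics/hover.png

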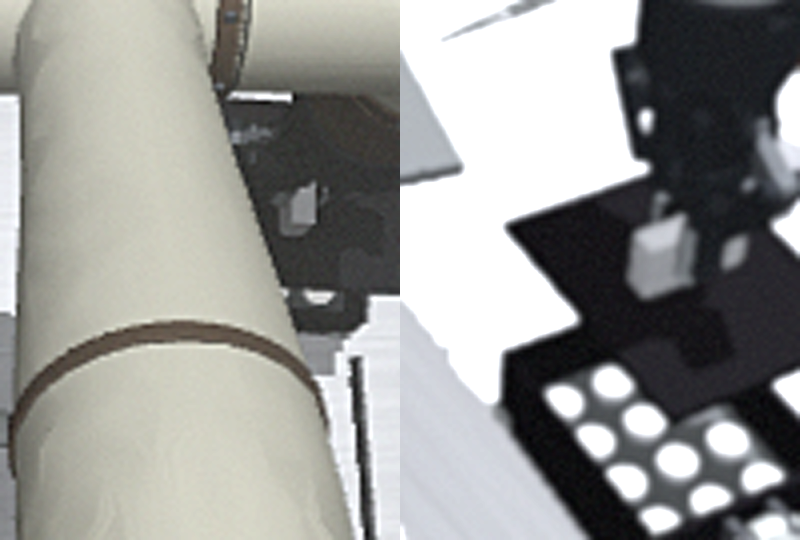

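Top view: the arm hides the case, so this view is no help. Side view: the lid hovers level over the case, with plate corners at side px (356,217) and (400,263), and rim left corner at about (355.5,247). I'll use the side camera for lid-versus-case bias.

```bash
python3 - <<'E'
from fit import *
from bench import arm
cams=np.load("cams2.npy",allow_pickle=True).item();Sd=cams["side"]
for _ in range(1):
    s=arm.read_state();print(s["position"],s["clock"])
P=place(box(124,154,10,18),511,-189,129.4,-.112)
print("lid pred");print(np.c_[P,proj(Sd,P)].round(1))
P=place(box(120,150,0,55),510.2,-190.7,0,-.112)[1::2]
print("case pred");print(np.c_[P,proj(Sd,P)].round(1))
T=cams["top"]
E
```

```text
[ 511.32614329 -189.08725403  180.58877965] 6.4
lid pred
[[ 440.8 -258.6  139.4  394.6  267.2]
 [ 440.8 -258.6  147.4  395.1  264.3]
 [ 458.  -105.6  139.4  352.7  217.6]
 [ 458.  -105.6  147.4  352.9  214.7]
 [ 564.  -272.4  139.4  448.1  245.3]
 [ 564.  -272.4  147.4  448.9  242.3]
 [ 581.2 -119.4  139.4  401.8  200.5]
 [ 581.2 -119.4  147.4  402.2  197.7]]
case pred
[[ 442.2 -258.5   55.   390.6  295.6]
 [ 459.  -109.5   55.   352.6  246.8]
 [ 561.4 -271.9   55.   439.3  274.4]
 [ 578.2 -122.9   55.   397.5  229.9]]
```

```bash
python3 - <<'E'
from fit import *
a=np.load("cams.npy",allow_pickle=True).item();b=np.load("cams2.npy",allow_pickle=True).item()
def loc(c,boxes,z,p0,yaw,rois):
    obs=[]
    for roi in rois:
        x0,y0,w,h=roi; g=c["image"][y0:y0+h,x0:x0+w].mean(2).astype(float)
        lo,hi=np.percentile(g,8),np.percentile(g,85); obs.append((roi,np.clip((hi-g)/(hi-lo),0,1)))
    def f(p):
        return sum(((cv2.GaussianBlur(render(c,boxes,(p[0],p[1],z,yaw),r),(0,0),.8)-m)**2).sum() for r,m in obs)
    o=minimize(f,p0,method="Nelder-Mead",options=dict(initial_simplex=np.array([p0,[p0[0]+8,p0[1]],[p0[0],p0[1]+8]]),xatol=.02,fatol=1e-3))
    return o.x.round(2),round(f(p0),2),round(o.fun,2)
S1,S2=a["side"],b["side"]
for yaw in(-.10,-.112,-.125):
    print(yaw,"lid hover",loc(S2,[box(124,154,10,18)],129.4,[511.,-189],yaw,[(345,200,30,36)]),
    "case1",loc(S1,CASE,0,[510.,-190.7],yaw,[(346,228,54,24)]),"case2",loc(S2,CASE,0,[510.,-190.7],yaw,[(346,242,12,14)]))
print("lid on mat side",[loc(S1,[box(124,154,10,18)],12,[521.,191.],y,[(278,155,45,20)]) for y in(-.345,-.36)])
for t in(50,55,60,65,70):
    r=(375,155,90,75);c=a["top"];print(t,*fit([(c,r,mask(c["image"],r,t,0))],CASE,0,[510,-191,-.11],CIGN))
E
```

```text
-0.1 lid hover (array([ 517.04, -192.94]), np.float64(54.64), np.float64(2.24)) case1 (array([ 513.25, -195.33]), np.float64(62.72), np.float64(31.1)) case2 (array([ 514.33, -193.86]), np.float64(12.45), np.float64(0.22))
-0.112 lid hover (array([ 516.4 , -193.01]), np.float64(51.43), np.float64(2.24)) case1 (array([ 513.45, -195.17]), np.float64(64.21), np.float64(30.73)) case2 (array([ 513.39, -194.41]), np.float64(12.54), np.float64(0.22))
-0.125 lid hover (array([ 515.78, -193.45]), np.float64(46.95), np.float64(2.38)) case1 (array([ 513.1 , -195.26]), np.float64(63.91), np.float64(30.73)) case2 (array([ 512.6 , -194.52]), np.float64(11.86), np.float64(0.23))
lid on mat side [(array([523.78, 186.22]), np.float64(88.49), np.float64(80.26)), (array([522.94, 186.55]), np.float64(87.6), np.float64(80.19))]
50 [ 5.10138467e+02 -1.91196827e+02 -1.11733218e-01] 34.40890661962593
55 [ 5.09811316e+02 -1.89998258e+02 -1.11772288e-01] 22.857191577899904
60 [ 5.09911466e+02 -1.90220325e+02 -1.10071184e-01] 18.088528002050495
65 [ 5.09705164e+02 -1.90169607e+02 -1.15225939e-01] 17.383660643342303
70 [ 5.09604673e+02 -1.89748606e+02 -1.15927571e-01] 16.202581812425084
```

```bash

python3 -m pendant '[[-0.002,0.0015,0.02,0,0,0,0],[0,0,0.025,0,0,0,0],[0,0,0.015,0,0,0,0],[0,0,0.008,0,0,0,0],[0,0,0,0,0,0,0],[0,0,0,0,0,0,0]]'
python3 go.py 508.8 -190.4 112 -0.113
python3 - <<'E'
from fit import *
from bench import arm
c=arm.get_image("side");s=arm.read_state();p=s["position"];np.save("cam3.npy",c,allow_pickle=True)
P=place(box(124,154,10,18),p[0],p[1],p[2]-50.9,-.113);print(p,proj(c,P).round(1))
d=c["image"][:,:,::-1]; o=cv2.resize(d[210:310,340:460],None,fx=6,fy=6,interpolation=cv2.INTER_CUBIC).astype(float)
cv2.imwrite("pics/low.png",np.clip(255*(o/255)**.5,0,255).astype(np.uint8))
E
```

```text
clock: 7.0
position: [509.6, -191.0, 113.1]
ee_rot: [0.998, -0.056, 0.001, 0.0]
contact_force: [0.6, 0.2, -1.6]
gripper_width: 14.9
grasp_force: 59.2
shift mm (tool now) [-0.8 -0.5  1.1] turn deg [ 0.01 -0.08  0.03] pos [ 509.6 -191.   113.1] yaw [-0.1124 -0.0014 -0.0004] F [ 0.6  0.2 -1.6] w 14.9 g 59.2 t 7.0 j6 1.52
[ 509.71820344 -191.10603192  113.34999346] [[391.1 291.4]
 [391.5 288.7]
 [351.6 241.1]
 [351.7 238.5]
 [442.2 269.3]
 [442.9 266.7]
 [398.6 223.8]
 [399.  221.2]]
```

View pics/low.png

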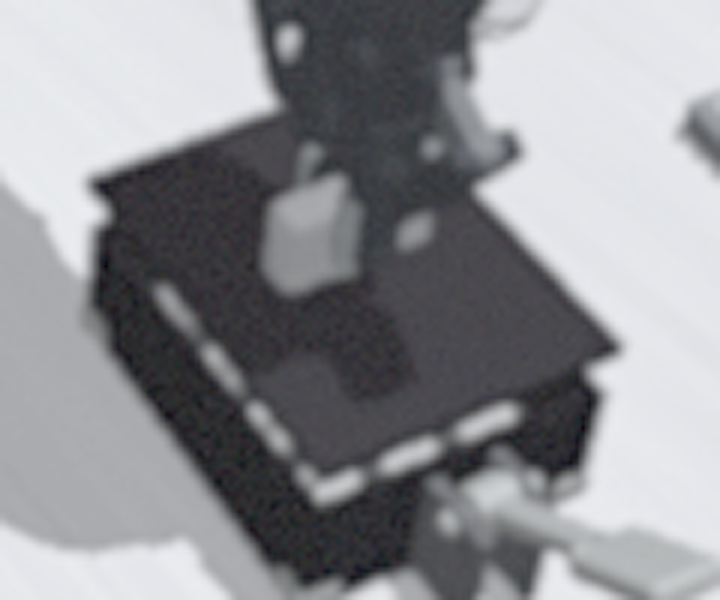

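Side view: the lid hangs about 7 mm above the rim, square, with lid corners at side px (355,240) and (443,268), and rim corners at (357,249) and (440,275). Next is a subpixel relative fit on this one frame.

```bash
python3 - <<'E'
from fit import *
c=np.load("cam3.npy",allow_pickle=True).item()
g0=c["image"].mean(2)
def loc(boxes,z,p0,rois,ysh=0):
    obs=[]
    for x0,y0,w,h in rois:
        g=g0[y0:y0+h,x0:x0+w]; lo,hi=np.percentile(g,8),np.percentile(g,90); obs.append(((x0,y0,w,h),np.clip((hi-g)/(hi-lo),0,1)))
    f=lambda p:sum(((cv2.GaussianBlur(render(c,boxes(p),(p[0],p[1],0,p[2]/100),r),(0,0),.8)-m)**2).sum() for r,m in obs)
    p0=np.array(p0)
    for d in (6,2):
        o=minimize(f,p0,method="Nelder-Mead",options=dict(initial_simplex=np.array([p0]+[p0+d*e for e in np.eye(len(p0))]),xatol=.02,fatol=1e-3)); p0=o.x
    return o.x.round(2),round(o.fun,2)
zl=62.4
L=lambda p:[box(124,154,zl+10,zl+18)]
C=lambda p:[box(120,150,0,55)]
B=lambda p:L(p)  # lid alone
print("lid",loc(L,0,[509.7,-191.1,-11.2],[(346,225,32,18),(420,240,30,24)]))
# case, with fixed lid hull unioned: joint fit of both
def joint():
    rois=[(346,225,32,32),(420,240,30,44)]
    obs=[]
    for x0,y0,w,h in rois:
        g=g0[y0:y0+h,x0:x0+w]; lo,hi=np.percentile(g,8),np.percentile(g,85); obs.append(((x0,y0,w,h),np.clip((hi-g)/(hi-lo),0,1)))
    def f(p):
        e=0
        for r,m in obs:
            a=np.maximum(render(c,L(0),(p[0],p[1],0,p[2]/100),r),render(c,C(0),(p[3],p[4],0,p[5]/100),r))
            W=1-render(c,[box(50,130,0,60,0,-142)],(p0[3],p0[4],0,-.112),r)
            e+=(W*(cv2.GaussianBlur(a,(0,0),.8)-m)**2).sum()
        return e
    p0=np.array([514,-193,-11.2,514,-194,-11.2])
    p=p0
    for d in(5,2,1):
        o=minimize(f,p,method="Nelder-Mead",options=dict(initial_simplex=np.array([p]+[p+d*e for e in np.eye(6)]),maxiter=1500,xatol=.02,fatol=1e-3));p=o.x
    print("joint",p.round(2),round(o.fun,1),"lid-case",(p[:3]-p[3:]).round(2))
joint()
E
```

```text
lid (array([ 510.77, -196.26,  -13.65]), np.float64(1.55))
joint [ 510.47 -194.52  -11.84  514.33 -191.6    -9.48] 33.4 lid-case [-3.86 -2.92 -2.37]
```

```bash

python3 -m pendant '[[0.0005,-0.0008,0.004,0,0,0,0],[0,0,0.004,0,0,0,0],[0,0,0,0,0,0,0],[0,0,0,0,0,0,0]]'
python3 go.py 510.1 -190.3 96 -0.113
python3 -m pendant '[[0,0,0.002,0,0,0,0],[0,0,0.002,0,0,0,0],[0,0,0,0,0,0,0]]'
python3 go.py 510.1 -190.3 96 -0.113
```

```text
clock: 7.45
position: [509.4, -190.4, 104.3]
ee_rot: [0.998, -0.056, -0.0, 0.0]
contact_force: [-0.3, -0.7, -2.0]
gripper_width: 14.6
grasp_force: 59.2
shift mm (tool now) [ 0.7 -0.1  8.3] turn deg [0.   0.01 0.  ] pos [ 509.4 -190.4  104.3] yaw [-1.13e-01  1.00e-04 -0.00e+00] F [-0.3 -0.7 -2. ] w 14.6 g 59.2 t 7.45 j6 1.52
clock: 7.75
position: [509.2, -190.3, 100.0]
ee_rot: [0.998, -0.057, -0.0, -0.0]
contact_force: [0.4, 0.6, -2.0]
gripper_width: 14.8
grasp_force: 59.2
shift mm (tool now) [ 0.9 -0.1  4. ] turn deg [-0.    0.04 -0.  ] pos [ 509.2 -190.3  100. ] yaw [-1.131e-01  7.000e-04  1.000e-04] F [ 0.4  0.6 -2. ] w 14.8 g 59.2 t 7.75 j6 1.52
```

The second step of the plug is already below the rim without contact. I'll carry on gently.

```bash

python3 -m pendant '[[0,0,0.0015,0,0,0,0],[0,0,0.001,0,0,0,0],[0,0,0,0,0,0,0]]'
python3 -m pendant '[[0,0,0.001,0,0,0,0],[0,0,0.0005,0,0,0,0],[0,0,0,0,0,0,0]]'
python3 go.py 510.1 -190.3 96 -0.113
```

```text
clock: 8.05
position: [509.3, -190.3, 97.6]
ee_rot: [0.998, -0.056, -0.0, -0.0]
contact_force: [0.0, -0.7, -1.8]
gripper_width: 15.1
grasp_force: 59.2
clock: 8.35
position: [509.4, -190.3, 96.2]
ee_rot: [0.998, -0.056, -0.0, -0.0]
contact_force: [1.4, 0.7, -2.5]
gripper_width: 14.9
grasp_force: 59.2
shift mm (tool now) [ 0.7 -0.1  0.2] turn deg [-0.    0.01  0.  ] pos [ 509.4 -190.3   96.2] yaw [-1.13e-01  1.00e-04  0.00e+00] F [ 1.4  0.7 -2.5] w 14.9 g 59.2 t 8.35 j6 1.52
```

```bash

python3 -m pendant '[[0,0,0.0007,0,0,0,0],[0,0,0,0,0,0,0]]'
python3 -m pendant '[[0,0,0.0006,0,0,0,0],[0,0,0,0,0,0,0]]'
python3 -m pendant '[[0,0,0.0006,0,0,0,0],[0,0,0,0,0,0,0],[0,0,0,0,0,0,0]]'
```

```text
clock: 8.55
position: [509.5, -190.4, 95.9]
ee_rot: [0.998, -0.056, 0.0, 0.0]
contact_force: [-0.5, 0.4, -0.2]
gripper_width: 14.9
grasp_force: 59.6
clock: 8.75
position: [509.5, -190.4, 95.9]
ee_rot: [0.998, -0.056, 0.0, 0.0]
contact_force: [-2.5, 1.5, 4.9]
gripper_width: 15.3
grasp_force: 60.2
clock: 9.05
position: [509.5, -190.4, 95.9]
ee_rot: [0.998, -0.056, 0.0, 0.0]
contact_force: [-3.3, 2.1, 8.7]
gripper_width: 15.2
grasp_force: 60.9
```

```bash

python3 -m pendant '[[0,0,-0.001,0,0,0,0],[0,0,0,0,0,0,0.03],[0,0,0,0,0,0,0.05],[0,0,0,0,0,0,0.05],[0,0,0,0,0,0,0.05],[0,0,0,0,0,0,0.05],[0,0,-0.01,0,0,0,0.05],[0,0,-0.03,0,0,0,0.05],[0,0,-0.04,0,0,0,0.05],[0,0,-0.04,0,0,0,0.05]]'
python3 go.py 491 -355 180 -0.113
python3 - <<'E'
from bench import arm
import cv2,numpy as np
c=arm.get_image("side");np.save("cam4.npy",c,allow_pickle=True)
d=c["image"][:,:,::-1]; o=cv2.resize(d[215:315,340:470],None,fx=6,fy=6,interpolation=cv2.INTER_CUBIC).astype(float)
cv2.imwrite("pics/seat.png",np.clip(255*(o/255)**.5,0,255).astype(np.uint8))
E
```

```text
clock: 10.05
position: [509.1, -190.4, 217.3]
ee_rot: [0.998, -0.056, -0.0, 0.0]
contact_force: [0.6, -0.1, 0.9]
gripper_width: 50.3
grasp_force: 0.0
shift mm (tool now) [  0.5 165.6  37.3] turn deg [0.02 0.02 0.01] pos [ 509.1 -190.4  217.3] yaw [-0.1128  0.0004 -0.0002] F [ 0.6 -0.1  0.9] w 50.3 g 0.0 t 10.05 j6 1.52
```

View pics/seat.png

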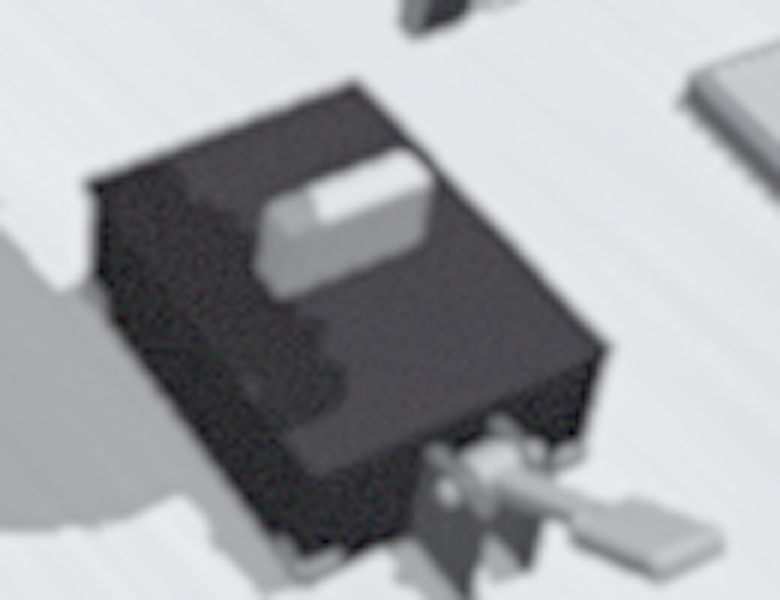

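The lid sits flush and square: the plate edges line up with the case at crop (92,183), (355,85), (607,348), and the lever pad is at (655,540). Now I close the fingers and move over the pad.

```bash

python3 -m pendant '[[0,0.015,0,0,0,0,0],[0,0.03,0,0,0,0,0],[0,0.04,0,0,0,0,0],[0,0.04,0,0,0,0,0],[0,0.025,0,0,0,0,0],[0,0.0155,0,0,0,0,0],[0,0,0.03,0,0,0,0],[0,0,0.03,0,0,0,0],[0,0,0.015,0,0,0,0],[0,0,0,0,0,0,0],[0,0,0,0,0,0,0]]'
python3 go.py 491 -355 75 -0.113
python3 - <<'E'
from bench import arm
import cv2,numpy as np
o=[]
for n,x,y in(("side",385,200),("top",410,140)):
    d=arm.get_image(n)["image"][:,:,::-1]; o.append(cv2.resize(d[y:y+100,x:x+100],None,fx=4,fy=4,interpolation=cv2.INTER_CUBIC).astype(float))
cv2.imwrite("pics/lever.png",np.clip(255*(np.hstack(o)/255)**.6,0,255).astype(np.uint8))
E
```

```text
clock: 11.2
position: [490.9, -354.8, 140.6]
ee_rot: [0.998, -0.056, -0.0, 0.0]
contact_force: [-0.5, -0.9, -0.2]
gripper_width: -0.1
grasp_force: 0.0
shift mm (tool now) [ 0.1  0.1 65.6] turn deg [0.02 0.02 0.04] pos [ 490.9 -354.8  140.6] yaw [-0.1124  0.0004 -0.0002] F [-0.5 -0.9 -0.2] w -0.1 g 0.0 t 11.2 j6 1.82
```

View pics/lever.png

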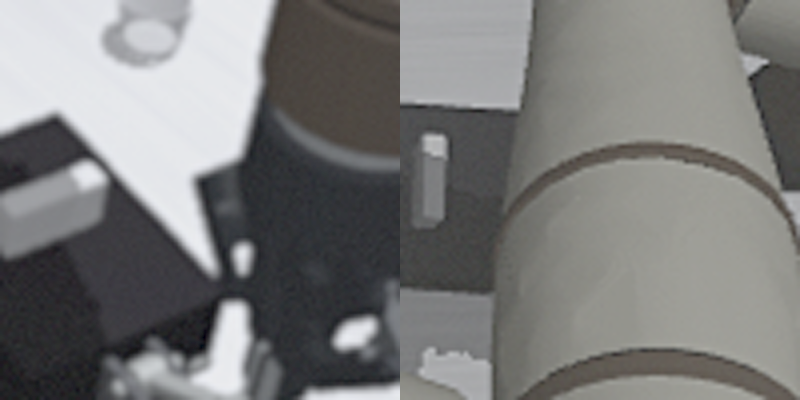

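The lid is still seated; the gripper is over the pad but mostly hidden. I'll press down by feel.

```bash

for i in 1; do
python3 -m pendant '[[0,0,0.012,0,0,0,0],[0,0,0.012,0,0,0,0],[0,0,0,0,0,0,0]]'
python3 -m pendant '[[0,0,0.01,0,0,0,0],[0,0,0.01,0,0,0,0],[0,0,0,0,0,0,0]]'
done
python3 -m pendant '[[0,0,0.008,0,0,0,0],[0,0,0.005,0,0,0,0],[0,0,0,0,0,0,0],[0,0,0,0,0,0,0]]'
python3 go.py 491 -355 75 -0.113
```

```text
clock: 11.6
position: [490.9, -354.6, 115.4]
ee_rot: [0.998, -0.056, -0.0, -0.0]
contact_force: [1.1, 2.5, 3.7]
gripper_width: -0.2
grasp_force: 1.8
clock: 11.9
position: [491.3, -355.3, 96.4]
ee_rot: [0.998, -0.056, 0.0, 0.001]
contact_force: [0.5, -0.6, 5.1]
gripper_width: 0.2
grasp_force: 2.6
clock: 12.3
position: [491.5, -355.8, 84.9]
ee_rot: [0.998, -0.056, 0.001, 0.001]
contact_force: [-0.5, -2.1, 7.3]
gripper_width: -0.2
grasp_force: 3.1
shift mm (tool now) [-0.6 -0.7  9.9] turn deg [ 0.11 -0.12  0.04] pos [ 491.5 -355.8   84.9] yaw [-0.1123 -0.0019 -0.0021] F [-0.5 -2.1  7.3] w -0.2 g 3.1 t 12.3 j6 1.82
```

```bash

python3 -m pendant '[[0,0,0.005,0,0,0,0],[0,0,0.004,0,0,0,0],[0,0,0,0,0,0,0],[0,0,0,0,0,0,0]]'
python3 go.py 491 -355 75 -0.113
python3 - <<'E'
from bench import arm
import cv2,numpy as np
d=arm.get_image("side")["image"][:,:,::-1]
o=cv2.resize(d[225:325,350:480],None,fx=6,fy=6,interpolation=cv2.INTER_CUBIC).astype(float)
cv2.imwrite("pics/level.png",np.clip(255*(o/255)**.5,0,255).astype(np.uint8))
E
```

```text
clock: 12.7
position: [491.6, -356.4, 76.3]
ee_rot: [0.998, -0.056, 0.001, 0.001]
contact_force: [-2.4, -4.1, 7.0]
gripper_width: 0.2
grasp_force: 3.6
shift mm (tool now) [-0.7 -1.3  1.3] turn deg [ 0.15 -0.14  0.04] pos [ 491.6 -356.4   76.3] yaw [-0.1122 -0.0022 -0.003 ] F [-2.4 -4.1  7. ] w 0.2 g 3.6 t 12.7 j6 1.82
```

View pics/level.png

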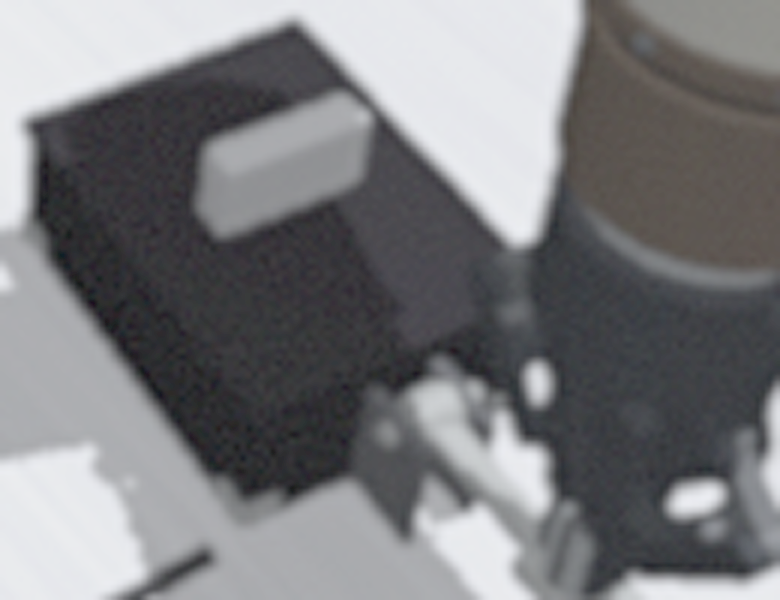

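```bash
python3 - <<'E'
from fit import *
c=np.load("cam4.npy",allow_pickle=True).item()
def crop(P): return ((proj(c,place(np.array(P,float),509.5,-190.4,0,-.113))-[350,225])*6).round()
print("lidcorners obs (30,122),(295,22)",crop([[-62,77,63],[62,77,63]]))
for j in(.4,.5,.6,.7,.8):
    a=.6-j; f=lambda x,r,h:[x,-(90+r*np.cos(a)-h*np.sin(a)),45+r*np.sin(a)+h*np.cos(a)]
    print(j,crop([f(-14,58,5),f(14,58,5),f(0,0,5)]).tolist())
E
```

```text
lidcorners obs (30,122),(295,22) [[  7. 114.]
 [287.  10.]]
0.4 [[494.0, 522.0], [565.0, 488.0], [414.0, 398.0]]
0.5 [[494.0, 536.0], [565.0, 502.0], [415.0, 399.0]]
0.6 [[492.0, 549.0], [563.0, 515.0], [416.0, 400.0]]
0.7 [[490.0, 560.0], [560.0, 526.0], [417.0, 401.0]]
0.8 [[486.0, 570.0], [556.0, 536.0], [418.0, 403.0]]
```

The lever looks about level, if anything slightly high: pad inner corners at crop (525,555) and (572,503). The lid is still seated. I'll add 2 mm, settle, and hand in.

```bash

python3 -m pendant '[[0,0,0.002,0,0,0,0],[0,0,0,0,0,0,0],[0,0,0,0,0,0,0],[0,0,0,0,0,0,0],[0,0,0,0,0,0,0],[0,0,0,0,0,0,0],[0,0,0,0,0,0,0],[0,0,0,0,0,0,0],[0,0,0,0,0,0,0],[0,0,0,0,0,0,0]]'
python3 go.py 491 -355 75 -0.113
python3 -c "
from bench import arm
print(arm.job_done())"
```

```text
clock: 13.75
position: [491.5, -356.4, 74.6]
ee_rot: [0.998, -0.056, 0.001, 0.001]
contact_force: [-0.8, -4.5, 7.9]
gripper_width: -0.1
grasp_force: 4.0
shift mm (tool now) [-0.7 -1.3 -0.4] turn deg [ 0.16 -0.16  0.05] pos [ 491.5 -356.4   74.6] yaw [-0.1121 -0.0024 -0.003 ] F [-0.8 -4.5  7.9] w -0.1 g 4.0 t 13.75 j6 1.82
the job is handed in; nothing more can be done
None
```

I handed the job in at 13.75 s with the lid seated flush on the case and the closed fingers holding the lever about level at roughly 8 N; `job_done()` gave no verdict, and I judged the lever's angle from fingertip height and one partly hidden picture.

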